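Press the key box's front board home with the hand clamp

ROBOT

A 6-joint arm with a two-finger parallel gripper is mounted at the origin on the work surface. World frame = base frame: x ahead of the robot, y to its left, z up, the work surface at z = 0. Lengths are in m, angles in rad, forces in N, time in s.
With the tool pointing down it reaches from about 0.15 to 0.775 m from the base axis. Payload 6.1 kg.
Tool frame: the origin (TCP) lies at the very end of the fingers, on their centre line; the grasp point (between the pads) lies manip.grip_depth behind it (manip.grip_depth is the distance from the TCP to the grasp point, in m); z points along the fingers, y is the line along which they close (so a half turn about z gives the same grasp; the last joint's range is limited). The gripper opens to 85 mm and grips with 20 to 120 N. Pads are 22 mm wide; open, the fingers measure 114 mm over their backs; the gripper's body (76 mm by 85 mm) begins 54 mm behind the grasp point. The pads swing forward as they close: fully open they stand 13 mm farther back than shut.
Start: joints at [-1.34, 0.126, -0.04, 1.405, 0, 1.571], TCP at [0.12, -0.511, 0.231] pointing down, gripper open.
Joint ranges: [-2.72, 2.72], [-0.95, 1.95], [-1.27, 1.35], [-1.78, 2.02], [-1.46, 1.47], [-3.14, 3.14]. Speed limits (rad/s): [2.39, 2.39, 3.01, 3.14, 3.14, 3.14].

INTERFACE

Orientations are given as a rotation vector (axis times angle).
In Python, from station import get_state, cams, hand_in, manip gives the robot as it stands.
- The arm moves only by the tool apply_moves, never from a script. Its arguments are lists of equal length, an entry for each row: "translation": the shift along the tool's x, y, z in cm, a list of three; "turn": the turn about the tool's z in rad; "jaw": the gripper command: -1 is fully open, 1 is shut, values between are in proportion. In form: {"translation": [[x, y, z], ...], "turn": [turn, ...], "jaw": [jaw, ...]}. A call has 1 to 20 rows; each row is the pose to reach, as a shift and turn from the pose commanded when the call began, along the tool's axes at that moment; what a row does not reach only later rows make up. A row lasts 1/10 s, in which the tool goes at most 50 mm and 8.59 degrees, less where a joint would pass 70% of its speed; a pose out of reach is approached as far as the arm can. A call with a gripper value outside its range is refused whole. The fingers move at their own pace and stop on an object; the grip force is fixed at half the most. Time passes only in rows, so rows that repeat a pose let the fingers close. It gives the time, the measured TCP pose, the force, the opening and the grip force at its end, in the units of the state.
- get_state(): the state, without advancing time (a new reading comes with each control period).
- cams.capture(name): name is "scene" or "top" or "wrist"; returns a dict with "img" (420x560x3 uint8, red, green, blue), "z_map" (420x560 float32, m along the optical axis (not along the pixel's ray), 0 where there is no reading), "fx", "fy", "cx", "cy" (pixels), "R" (3x3) and "t" (3): a world point X has camera coordinates R X + t; the wrist camera has in their place "tool_from_camera" (4x4, takes a point from camera to tool coordinates, whose origin is the TCP and whose axes are the flange's). Camera axes: x right, y down, z forward; pixel columns grow to the right and rows downward; lengths in m; the calibration is good to about 2 mm. A picture is of the moment at which its call begins: read the wrist's pose just before it.
- hand_in(): hands the job in; it is judged then, once.
The state is a dict: "time": time; "qpos": joint angles; "qd": joint speeds; "effort": joint torques, N m; "eef_pos": TCP position; "orientation": TCP orientation; "ft_force": force on the tool from outside, world axes, zero at the start; "ft_torque": the same for the moment, N m; "width": opening from 0.0 (shut) to 1.0 (fully open); "finger_force": force on a finger pad.
Only numpy, scipy, OpenCV 4.12 (cv2) and the standard library are available. Lean on these libraries where they do the work, as an engineer would, in place of code of your own. Each camera call takes 0.05 s, during which the arm holds its last target. There are 200 camera calls.

TASK

Refit the front board of the wooden key box: slide the loose board down into the slot in front of the box until it is fully home, and only then pump the clamp's trigger until its sprung pad touches the board. Keep squeezing until the pad is pushed in about halfway against its spring, never all the way, and finish still holding the trigger squeezed like that, because the pressure is lost when the trigger is let go. Move the pad only with the trigger and leave the other things on the ledge alone.

Things in the scene. Friction and masses are not known exactly. Their poses are not given: they have to be found in the camera images.
- board: loose plain wooden board standing on a 90 mm edge, 15 mm thick (its x), 90 mm wide (y), 85 mm tall (z), about 90 g; both faces alike, either way round fits. Origin: centre of its underside.
- keybox: fixed open-topped wooden key box. Origin on the ledge under the middle of the slot for its front board; x points from the slot into the box, away from the clamp; y along the slot. Box walls reach 60 mm above the ledge: sides at y = 49 to 59 mm either way, far wall at x = 91 to 99 mm; keys hang on the far wall.
- slot_floor (a point): middle of the slot's floor, 8 mm above the ledge: where the seated board's origin comes to lie. Slot 18 mm wide, 98 mm long, open above, formed only at its two ends (over 35 mm from its middle) by cheeks 46 mm high above the ledge with flared lead-ins up to 55 mm; in between it is open to the box's inside and to the clamp's pad.
- clamp: fixed caulk-gun style hand clamp. Origin on the ledge under the trigger's pivot; x points the way the pad is pushed, to the box, same way as the box's x. Fixed black upright handle at x = -51 to -35 mm, 26 mm wide, to 150 mm above the ledge; the trigger stands between it and the box. Side plates to 72 mm height (x = -20 to 40 mm). A toothed bar, level at 40 mm height, carries the pad.
- trigger (a joint): trigger angle, rad: 0 = let go, upright; 0.4 = fully squeezed. Pivot 65 mm above the clamp's origin. Squeezing its top towards the handle drives the toothed bar towards the box, 40 mm per rad. Let go, it springs back (3 to 5 N at the cross bar) and a ratchet slips over teeth 6 mm apart, so up to 6 mm bar travel of the next squeeze is idle.
- trigger_bar (a point): centre of the trigger's level cross bar (16 mm diameter, 36 mm long along the clamp's y), 127 mm above the ledge at rest, 122 mm squeezed; moves 24 mm in a full squeeze. Handle back to bar front: 59 mm at rest, 35 mm squeezed. Force at the bar: about 6 N idle, 13 N with the pad halfway in, 19 N all the way in.
- ram (a joint): travel of the toothed bar in m, 0 to 0.08, growing towards the box; up to 16 mm a stroke. 3 N of friction holds it while the trigger is let go.
- pad (a joint): how far the sprung pad is pushed into the bar's end, m: 0 free, 0.008 halfway, 0.016 all the way (crushing). 1.2 N per mm. When the trigger is let go the bar slips back until only about 2.5 mm remain.
- pad_face (a point): centre of the front face of the clamp's round rubber pad (30 mm diameter), 40 mm above the ledge, facing the box. It has about 15 to 55 mm to go to touch the seated board, whose face lies 6 to 9 mm before the slot's middle.
- shoetree: bystander: shoe tree of silicone, 185 x 55 x 50 mm, origin at the middle of its underside
- shoehorn: bystander: flat steel shoehorn, about 200 x 36 x 4 mm, origin on its underside 110 mm from the narrow end
- jar: bystander: closed ceramic jar, 80 mm diameter, about 100 mm tall, origin at the middle of its underside
- glassescase: bystander: closed plastic sunglasses case, 160 x 60 x 42 mm, origin at the middle of its underside
Not all that is in view belongs to the job. There is more than one size of the clamp; the one meant has the size given above.

How it is judged:
On the way, in this order (a step that is already met when the one before it is completed fails the run):
1. the board is fully home in the slot, upright, and the pad does not touch it yet (z of board in the frame of keybox below 0.0115 m and horizontal distance between board and keybox below 0.005 m and angle between the x axis of board and the x axis of keybox, either way round below 0.08 rad and angle between board's own z axis and vertical below 0.08 rad and contact force between pad and board below 0.3 N), for 0.2 s.
2. the pad, driven by the trigger, touches the board (contact force between pad and board above 1 N), for 0.1 s.
At the end, for the whole second after the job is handed in: Board home: within 3.5 mm of the slot floor, 5 mm of its middle, square and upright to 0.08 rad, at rest. Fingers hold the trigger squeezed (over 2 N, 0.02 rad); the pad presses the board with over 4 N, pushed in 4.5 to 13 of its 16 mm. The program ends while holding (z of board in the frame of keybox below 0.0115 m and horizontal distance between board and keybox below 0.005 m and angle between the x axis of board and the x axis of keybox, either way round below 0.08 rad and angle between board's own z axis and vertical below 0.08 rad and value of joint pad between 0.0045 and 0.013 m and contact force between pad and board above 4 N and value of joint trigger above 0.02 rad and contact force between the fingers and trigger above 2 N and linear speed of board below 0.01 m/s); the arm keeps its last pose, push and grip.
It fails at once if the trigger is squeezed before the board is home (value of joint trigger above 0.1 rad and not (z of board in the frame of keybox below 0.0115 m and horizontal distance between board and keybox below 0.005 m and angle between the x axis of board and the x axis of keybox, either way round below 0.08 rad and angle between board's own z axis and vertical below 0.08 rad)).
It fails at once if the pad is pushed in all the way (over 15 mm): the board is crushed (value of joint pad above 0.015 m).
It fails at once if the robot pushes the toothed bar or the pad itself (contact force between any of the arm, the fingers and ram above 3 N).
It fails at once if a bystander is moved by more than 20 mm (distance of any of shoetree, shoehorn, jar, glassescase from where it was at the start of the episode above 0.02 m).
It also fails if it takes over 72 s, if anything falls off the work surface, if the arm or the gripper's body presses on something with over 40 N, if the wrist force passes 120 N, or if a joint passes its speed limit or range.

## Working session

There is one attempt and no reset: what is moved stays moved. The work goes in short steps, Python scripts to look and compute and a tool call to move; the robot and the scene stay as the last step left them, time stands still between calls to the robot, and variables do not carry over. Pictures are saved under pics/ and viewed, at most 10 in all, crops included, and the job is handed in when it is done.

Besides the shell and the picture viewer there is one more tool, called by a JSON object that holds its "fn" and its "kwargs", one argument or row to a line. apply_moves: Moves the arm, as the interface text tells. Its arguments: {"type":"object","properties":{"translation":{"type":"array"},"turn":{"type":"array"},"jaw":{"type":"array"}},"required":["translation","turn","jaw"]}

```bash
ls; mkdir -p pics; cat > h.py <<'E'
import numpy as np, cv2
from station import get_state, cams, hand_in, manip
from scipy.spatial.transform import Rotation as Ro
def cap(n):
    s=get_state(); c=cams.capture(n)
    if n=='wrist':
        T=np.eye(4);T[:3,:3]=Ro.from_rotvec(s['orientation']).as_matrix();T[:3,3]=s['eef_pos']
        M=T@c['tool_from_camera']
    else:
        M=np.eye(4);M[:3,:3]=c['R'].T;M[:3,3]=-c['R'].T@c['t']
    v,u=np.mgrid[0:420,0:560]; z=c['z_map']
    P=np.stack([(u-c['cx'])/c['fx']*z,(v-c['cy'])/c['fy']*z,z],-1)@M[:3,:3].T+M[:3,3]
    P[z==0]=np.nan
    return c,P,M
E
python3 - <<'E'
from h import *
s=get_state();print(s, manip.grip_depth)
ims=[]
for n in ('scene','top'):
    c,P,M=cap(n); np.savez(f'{n}.npz',img=c['img'],P=P,M=M)
    cv2.imwrite(f'pics/{n}.png',cv2.resize(c['img'][:,:,::-1],(800,600)))
    print(n,M.round(3).tolist(),c['fx'])
E
```

```text
pics
{'time': 0.0, 'qpos': array([-1.34002561e+00,  1.26393949e-01, -4.06451443e-02,  1.40541197e+00,
        3.35098597e-06,  1.57081538e+00]), 'qd': array([-2.99670534e-03, -1.66887995e-04, -1.29701454e-03, -7.83931578e-04,
       -5.70319792e-05,  8.68890843e-05]), 'effort': array([-3.63080078e-03, -4.35916507e+01,  3.52922630e+01,  1.73495512e-02,
       -1.07249773e-04,  6.61615786e-06]), 'eef_pos': array([ 0.11998507, -0.51066501,  0.23050417]), 'orientation': array([-3.11907285e+00, -3.61470956e-01,  2.93893654e-04]), 'ft_force': array([ 0.45827786, -0.81514439, -0.38858748]), 'ft_torque': array([-0.03258367, -0.02572176,  0.01224013]), 'finger_force': 0.0, 'width': 0.9944021639848285} 0.0187
scene [[-0.557, 0.432, -0.71, 1.472], [0.831, 0.311, -0.462, 0.611], [0.022, -0.846, -0.532, 0.824], [0.0, 0.0, 0.0, 1.0]] 527.7366403627241
top [[-0.012, -0.982, 0.191, 0.268], [-1.0, 0.011, -0.008, 0.002], [0.006, -0.191, -0.982, 1.305], [0.0, 0.0, 0.0, 1.0]] 460.83822878878766
```

View pics/scene.png

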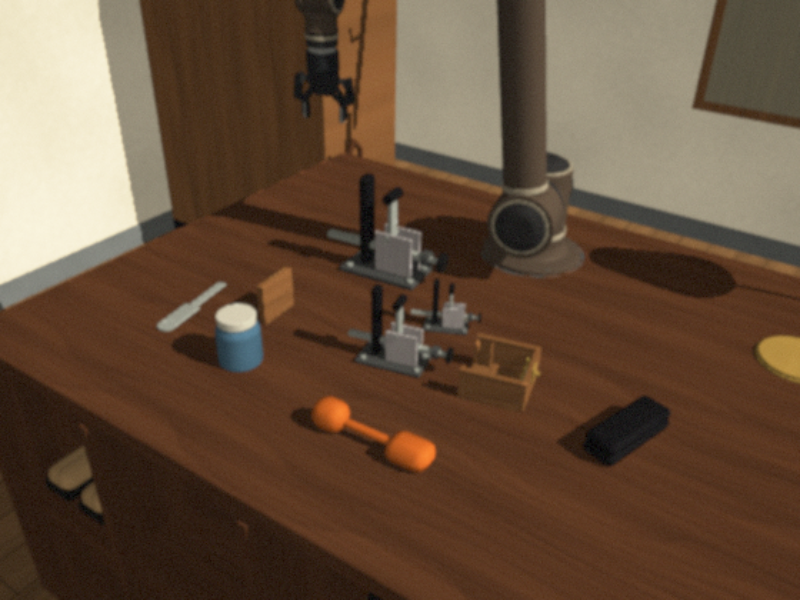

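View pics/top.png

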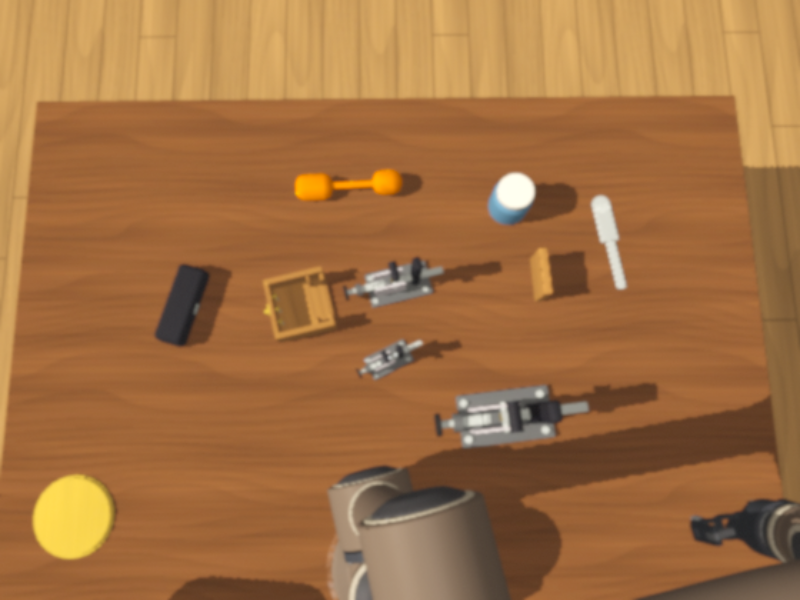

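Scene and top views show three clamps. In the top view they are at (400,280) medium, (390,358) small and (505,415) large. The key box is at (300,302), the board at (541,275), the jar at (512,198), the shoehorn at (608,240), the shoe tree at (350,185) and the case at (182,305). The medium clamp lines up with the box, and I'll check its 150 mm height in the data and in a crop.

```bash
python3 - <<'E'
from h import *
d=np.load('top.npz');P=d['P'];s=np.load('scene.npz');Q=s['P']
k=.7
def reg(P,x0,y0,x1,y1,zmin):
    R=P[int(y0*k):int(y1*k),int(x0*k):int(x1*k)].reshape(-1,3);R=R[np.isfinite(R[:,0])];return R[R[:,2]>zmin]
for n,b in dict(med=(340,250,450,310),small=(355,335,430,380),large=(430,380,600,450),board=(525,240,560,305),box=(258,260,342,345),jar=(485,170,540,228)).items():
    for zm in (.012,.05,.09,.12):
        R=reg(P,*b,zm)
        if len(R)<5: continue
        c,(w,h),a=cv2.minAreaRect(R[:,:2].astype(np.float32)); bp=cv2.boxPoints((c,(w,h),a))
        print(n,zm,len(R),'zmax',R[:,2].max().round(4),np.round(np.percentile(R[:,2],98),3),'c',np.round(c,3),np.round((w,h,a),3), R[:,:2].min(0).round(3),R[:,:2].max(0).round(3))
for n,b in dict(sm=(345,280,455,380),ss=(420,275,480,335),sl=(325,170,450,290),sboard=(255,265,297,325)).items():
    R=reg(Q,*b,.02); print(n,R[:,2].max().round(4),np.median(R,0).round(3))
img=d['img'][:,:,::-1]
cr=np.hstack([cv2.resize(img[165:250,175:325],(800,453))])
cr2=cv2.resize(s['img'][190:270,240:390,::-1],(800,427))
cv2.imwrite('pics/crop.png',cv2.resize(np.vstack([cr,cr2]),(560,600)))
E
```

```text
med 0.012 769 zmax 0.1545 0.149 c [ 0.537 -0.008] [ 0.065  0.198 13.81 ] [ 0.5   -0.104] [0.578 0.089]
med 0.05 386 zmax 0.1545 0.151 c [ 0.537 -0.002] [ 0.037  0.186 10.102] [ 0.505 -0.093] [0.563 0.089]
med 0.09 182 zmax 0.1545 0.152 c [ 0.544 -0.029] [ 0.037  0.058 14.081] [ 0.519 -0.058] [0.561 0.002]
med 0.12 163 zmax 0.1545 0.152 c [ 0.544 -0.029] [ 0.037  0.058 14.081] [ 0.519 -0.058] [0.561 0.002]
small 0.012 289 zmax 0.1067 0.104 c [0.386 0.001] [ 0.032  0.135 19.016] [ 0.352 -0.06 ] [0.422 0.065]
small 0.05 86 zmax 0.1067 0.105 c [0.388 0.003] [ 0.024  0.058 19.421] [ 0.367 -0.025] [0.407 0.032]
small 0.09 58 zmax 0.1067 0.106 c [ 0.393 -0.004] [2.4000e-02 3.9000e-02 2.7116e+01] [ 0.376 -0.025] [0.407 0.017]
large 0.012 1983 zmax 0.2197 0.216 c [ 0.276 -0.224] [0.099 0.286 6.329] [ 0.22  -0.366] [ 0.332 -0.08 ]
large 0.05 1330 zmax 0.2197 0.217 c [ 0.276 -0.224] [0.051 0.286 7.158] [ 0.241 -0.366] [ 0.3  -0.08]
large 0.09 705 zmax 0.2197 0.218 c [ 0.275 -0.214] [0.051 0.131 5.371] [ 0.246 -0.28 ] [ 0.3   -0.147]
large 0.12 511 zmax 0.2197 0.218 c [ 0.278 -0.237] [0.051 0.08
[... 190 characters left out ...]
.297] [0.089 0.017 2.885] [ 0.501 -0.307] [ 0.59  -0.286]
box 0.012 911 zmax 0.0684 0.064 c [0.494 0.181] [ 0.12   0.125 13.075] [0.425 0.107] [0.566 0.243]
box 0.05 523 zmax 0.0684 0.065 c [0.495 0.177] [ 0.12   0.117 13.155] [0.425 0.107] [0.564 0.243]
jar 0.012 831 zmax 0.1079 0.104 c [ 0.698 -0.243] [ 0.074  0.074 16.596] [ 0.66  -0.282] [ 0.736 -0.205]
jar 0.05 709 zmax 0.1079 0.104 c [ 0.698 -0.243] [ 0.073  0.074 16.596] [ 0.661 -0.282] [ 0.736 -0.205]
jar 0.09 496 zmax 0.1079 0.105 c [ 0.701 -0.244] [ 0.068  0.068 15.244] [ 0.666 -0.278] [ 0.736 -0.21 ]
sm 0.1487 [ 0.546 -0.007  0.052]
ss 0.1038 [0.395 0.01  0.04 ]
sl 0.2167 [ 0.293 -0.204  0.08 ]
sboard 0.0991 [ 0.557 -0.291  0.058]
```

View pics/crop.png

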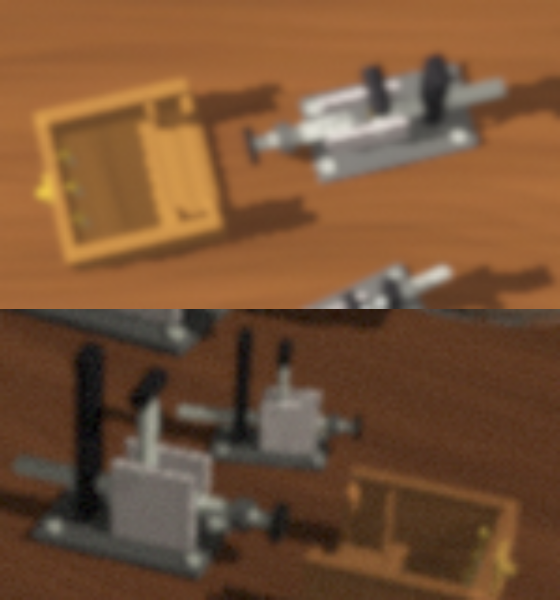

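The medium clamp measures 150 mm tall, against 105 mm for the small one and 217 mm for the large one. It points at the box, and the crop shows its pad facing the box's front slot, so it is the one meant. Next I'll look from the wrist above the board.

```bash
cat >> h.py <<'E'
def to(p,cmd=None):
    s=get_state();R=Ro.from_rotvec(s['orientation']).as_matrix()
    print('shift cm',(R.T@(np.array(p)-s['eef_pos'])*100).round(2),'tool y yaw',np.degrees(np.arctan2(R[1,1],R[0,1])).round(2),'pos',s['eef_pos'].round(4),'tilt',np.degrees(np.arccos(-R[2,2])).round(2),'F',s['ft_force'].round(2),'t',round(s['time'],2),'w',round(s['width'],3))
E
python3 -c "
from h import *
to((.53,-.29,.27));to((.50,.08,.33));print(cams.capture('wrist')['tool_from_camera'].round(3))"
```

```text
shift cm [ 44.96 -12.11  -3.92] tool y yaw -76.78 pos [ 0.12   -0.5107  0.2306] tilt 0.08 F [-0.01  0.53  0.16] t 0.1 w 1.0
shift cm [ 50.51 -48.83  -9.87] tool y yaw -76.78 pos [ 0.12   -0.5107  0.2306] tilt 0.08 F [-0.01  0.53  0.16] t 0.1 w 1.0
[[-0.001 -0.946 -0.325  0.084]
 [ 1.    -0.001 -0.001  0.   ]
 [ 0.    -0.325  0.946 -0.144]
 [ 0.     0.     0.     1.   ]]
```

{"fn": "apply_moves", "kwargs": {
  "translation": [
    [15,-4,-4],
    [30,-8,-4],
    [45,-12.1,-4],
    [45,-12.1,-4],
    [45,-12.1,-4],
    [45,-12.1,-4],
    [45,-12.1,-4],
    [45,-12.1,-4],
    [45,-12.1,-4],
    [45,-12.1,-4],
    [45,-12.1,-4],
    [45,-12.1,-4],
    [45,-12.1,-4]
  ],
  "turn": [0.1,0.18,0.18,0.18,0.18,0.18,0.18,0.18,0.18,0.18,0.18,0.18,0.18],
  "jaw": [-1,-1,-1,-1,-1,-1,-1,-1,-1,-1,-1,-1,-1]
}}

```text
time: 1.45
eef_pos: [0.5293, -0.2911, 0.2714]
orientation: [3.141, 0.077, -0.001]
ft_force: [-0.8, -0.2, 0.2]
width: 1.003
finger_force: 0.0
```

```bash
python3 - <<'E'
from h import *
c,P,M=cap('wrist');np.savez('w1.npz',img=c['img'],P=P,M=M)
R=P.reshape(-1,3);R=R[np.isfinite(R[:,0])&(abs(R[:,0]-.546)<.09)&(abs(R[:,1]+.297)<.05)]
print('table z',np.median(R[(R[:,2]<.015)][:,2]))
for lo in (.03,.075):
    T=R[(R[:,2]>lo)&(R[:,2]<.11)]
    print(len(T),cv2.minAreaRect(T[:,:2].astype(np.float32)),np.percentile(T[:,2],[50,90,98]).round(4))
to((.50,.08,.33))
E
```

```text
table z 0.0010339807431986037
1044 ((0.546636164188385, -0.2976735532283783), (0.09046950936317444, 0.014327212236821651), 2.770012378692627) [0.0859 0.0869 0.0875]
1020 ((0.546636164188385, -0.2976735532283783), (0.09046950936317444, 0.014327212236821651), 2.770012378692627) [0.0859 0.0869 0.0875]
shift cm [ -1.1  -37.22  -5.85] tool y yaw -87.2 pos [ 0.5292 -0.2913  0.2715] tilt 0.01 F [-0.55 -0.51 -0.33] t 1.5 w 1.004
```

The wrist depth puts the board at (0.5466, -0.2977), yaw 2.8°, top at 86 mm, and its size matches. Now the box and clamp.

{"fn": "apply_moves", "kwargs": {
  "translation": [
    [-1,-19,-6],
    [-1,-37,-6],
    [-1,-37,-6],
    [-1,-37,-6],
    [-1,-37,-6],
    [-1,-37,-6],
    [-1,-37,-6],
    [-1,-37,-6],
    [-1,-37,-6],
    [-1,-37,-6],
    [-1,-37,-6],
    [-1,-37,-6],
    [-1,-37,-6]
  ],
  "turn": [0,0,0,0,0,0,0,0,0,0,0,0,0],
  "jaw": [-1,-1,-1,-1,-1,-1,-1,-1,-1,-1,-1,-1,-1]
}}

```text
time: 2.8
eef_pos: [0.5042, 0.0504, 0.331]
orientation: [-3.117, -0.137, 0.003]
ft_force: [-0.7, 0.1, -1.1]
width: 0.996
finger_force: 0.0
```

```bash
python3 - <<'E'
from h import *
c,P,M=cap('wrist');np.savez('w2.npz',img=c['img'],P=P,M=M)
cv2.imwrite('pics/w2.png',cv2.resize(c['img'][:,:,::-1],(800,600)))
to((.5466,-.2977,.2))
E
```

```text
shift cm [ 1.16 35.34 12.36] tool y yaw -84.93 pos [0.5042 0.0506 0.3311] tilt 1.22 F [-0.06 -0.6  -0.48] t 2.85 w 1.0
```

View pics/w2.png

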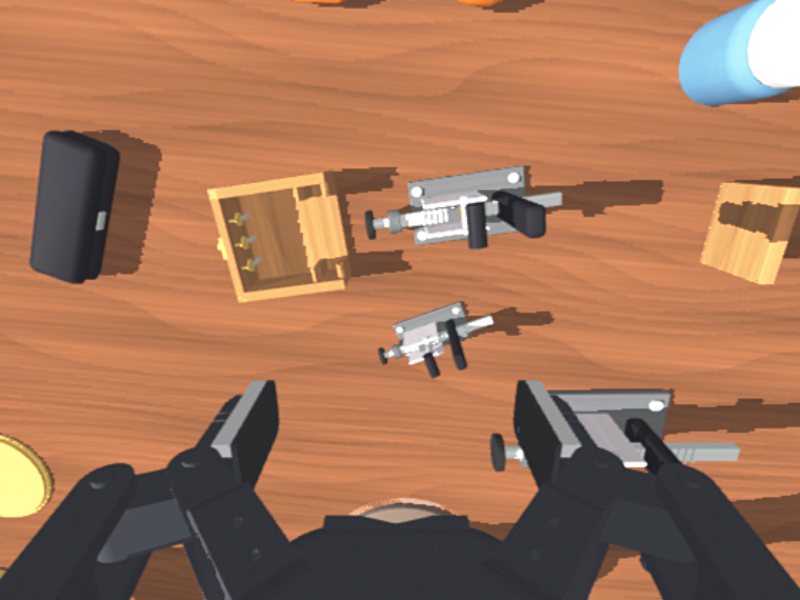

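Wrist view: the box is at (280,235) with its slot on its right side at (330,230). The clamp pad is at (370,224), the trigger bar at (477,225) and the handle top at (525,215).

```bash
python3 - <<'E'
from h import *
d=np.load('w2.npz');P=d['P'];k=.7
R=P[int(160*k):int(310*k),int(200*k):int(362*k)].reshape(-1,3);R=R[np.isfinite(R[:,0])]
W=R[(R[:,2]>.052)&(R[:,2]<.068)]
c,(w,h),a=cv2.minAreaRect(W[:,:2].astype(np.float32));print(c,w,h,a,'wall z',np.percentile(W[:,2],[50,95]))
for yaw in (12,13,14):pass
# refine yaw through PCA of the far wall inner top & side walls: sharpen histogram
best=[]
for yaw in np.arange(8,18,.25):
    t=np.radians(yaw);ex=np.array([-np.sin(t),np.cos(t)]);ey=np.array([-np.cos(t),-np.sin(t)])
    u=W[:,:2]@ex;v=W[:,:2]@ey
    H=(np.histogram(u,np.arange(u.min(),u.max(),.002))[0]**2).sum()+(np.histogram(v,np.arange(v.min(),v.max(),.002))[0]**2).sum()
    best.append((H,yaw))
print(sorted(best)[-4:])
yaw=sorted(best)[-1][1];t=np.radians(yaw);ex=np.array([-np.sin(t),np.cos(t)]);ey=np.array([-np.cos(t),-np.sin(t)])
u=W[:,:2]@ex;v=W[:,:2]@ey
print('u',np.percentile(u,[.5,99.5]).round(4),'v',np.percentile(v,[.5,99.5]).round(4))
vc=np.percentile(v,[.5,99.5]).mean();u0=np.percentile(u,.5)
U=R[:,:2]@ex;V=R[:,:2]@ey-vc
for x in np.arange(-.012,.05,.002):
    o=[]
    for s in(-1,1):
        m=(abs(U-u0-x)<.001)&(s*V>.037)&(s*V<.047);o+= [m.sum(),np.median(R[m,2]).round(4) if m.any() else 0]
    print(round(x,3),o)
print('u0',u0,'vc',vc,ex,ey)
E
```

```text
(0.4948384463787079, 0.17654350399971008) 0.11861013621091843 0.11840791255235672 13.071229934692383 wall z [0.06078425 0.06227316]
[(np.int64(274514), np.float64(13.5)), (np.int64(274987), np.float64(12.75)), (np.int64(279052), np.float64(13.0)), (np.int64(279548), np.float64(13.25))]
u [-0.0004  0.116 ] v [-0.5813 -0.4636]
-0.012 [np.int64(8), np.float64(0.0014), np.int64(6), np.float64(0.0011)]
-0.01 [np.int64(7), np.float64(0.0016), np.int64(7), np.float64(0.0005)]
-0.008 [np.int64(9), np.float64(0.0009), np.int64(8), np.float64(0.0008)]
-0.006 [np.int64(8), np.float64(0.0014), np.int64(7), np.float64(0.0012)]
-0.004 [np.int64(8), np.float64(0.0009), np.int64(7), np.float64(0.001)]
-0.002 [np.int64(8), np.float64(0.0011), np.int64(6), np.float64(0.0017)]
0.0 [np.int64(56), np.float64(0.0313), np.int64(44), np.float64(0.0271)]
0.002 [np.int64(9), np.float64(0.0556), np.int64(10), np.float64(0.055)]
0.004 [np.int64(7), np.float64(0.0523), np.int64(5), np.float64(0.0522)]
0.006 [np.int64(7), np.float64(0.0479), np.int64(6), np.float64(0.0492)]
0.008 [np.int64(0), 0, np.int64(1), np.
[... 726 characters left out ...]
t64(0.0552), np.int64(11), np.float64(0.0554)]
0.032 [np.int64(7), np.float64(0.0543), np.int64(5), np.float64(0.055)]
0.034 [np.int64(0), 0, np.int64(0), 0]
0.036 [np.int64(0), 0, np.int64(1), np.float64(0.0099)]
0.038 [np.int64(0), 0, np.int64(2), np.float64(0.0098)]
0.04 [np.int64(0), 0, np.int64(3), np.float64(0.0086)]
0.042 [np.int64(0), 0, np.int64(4), np.float64(0.0093)]
0.044 [np.int64(1), np.float64(0.0103), np.int64(7), np.float64(0.0089)]
0.046 [np.int64(7), np.float64(0.0095), np.int64(6), np.float64(0.009)]
0.048 [np.int64(6), np.float64(0.0093), np.int64(7), np.float64(0.0093)]
u0 -0.00039938983584180603 vc -0.5224206487891596 [-0.22920039  0.97337926] [-0.97337926 -0.22920039]
```

```bash
python3 - <<'E'
from h import *
d=np.load('w2.npz');P=d['P'];k=.7
t=np.radians(13.15);ex=np.array([-np.sin(t),np.cos(t)]);ey=np.array([-np.cos(t),-np.sin(t)])
O=ex*.0163-ey*.5224;print('box',O)
R=P[int(160*k):int(260*k),int(362*k):int(570*k)].reshape(-1,3);R=R[np.isfinite(R[:,0])]
q=np.c_[(R[:,:2]-O)@ex,(R[:,:2]-O)@ey,R[:,2]]
for n,m in dict(handle=q[:,2]>.142,bar=(q[:,2]>.115)&(q[:,2]<.139),barTop=(q[:,2]>.131)&(q[:,2]<.139),base=(q[:,2]<.02)&(q[:,2]>.005),pad=(q[:,2]<.06)&(q[:,2]>.02)&(q[:,0]>-.06)).items():
    A=q[m];c=cv2.minAreaRect(A[:,:2].astype(np.float32));print(n,m.sum(),np.percentile(A,[1,50,99],axis=0).round(4).tolist(),c)
E
```

```text
box [0.50499326 0.13471919]
handle 345 [[-0.1974, -0.0127, 0.1422], [-0.1887, -0.001, 0.15], [-0.1822, 0.0122, 0.1522]] ((-0.18972817063331604, 7.497426122426987e-05), (0.0258049163967371, 0.015493882820010185), 87.25834655761719)
bar 575 [[-0.1921, -0.0178, 0.1164], [-0.1486, -0.0021, 0.1343], [-0.1394, 0.0175, 0.1381]] ((-0.16703513264656067, 0.0006035454571247101), (0.036495473235845566, 0.05571115389466286), 89.1087646484375)
barTop 446 [[-0.1898, -0.0177, 0.1313], [-0.1475, -0.0011, 0.135], [-0.14, 0.0176, 0.1384]] ((-0.16708454489707947, 0.0005161333829164505), (0.036424219608306885, 0.05575608089566231), 89.4202880859375)
base 1771 [[-0.2181, -0.0347, 0.0065], [-0.1597, -0.0188, 0.0091], [-0.0954, 0.0343, 0.0171]] ((-0.15724095702171326, 8.364394307136536e-05), (0.07013586163520813, 0.1249859556555748), 89.92977142333984)
pad 144 [[-0.0597, -0.0144, 0.0327], [-0.0527, -0.0014, 0.0516], [-0.0477, 0.0141, 0.0562]] ((-0.05365804582834244, -4.658568650484085e-05), (0.029098965227603912, 0.01223777886480093), 87.68987274169922)
```

{"fn": "apply_moves", "kwargs": {
  "translation": [
    [0,17,4],
    [2,36,10],
    [2,36,10],
    [2,36,10],
    [2,36,10],
    [2,36,10],
    [2,36,10],
    [2,36,10],
    [2,36,10],
    [2,36,10],
    [2,36,10],
    [2,36,10],
    [2,36,10],
    [2,36,10],
    [2,36,10],
    [2,36,10]
  ],
  "turn": [0,0,0,0,0,0,0,0,0,0,0,0,0,0,0,0],
  "jaw": [-1,-1,-1,-1,-1,-1,-1,-1,-1,-1,-1,-1,-1,-1,-1,-1]
}}

```text
time: 4.45
eef_pos: [0.5562, -0.303, 0.2238]
orientation: [-3.117, -0.141, 0.002]
ft_force: [-0.7, 0.8, -0.8]
width: 0.998
finger_force: 0.0
```

```bash
python3 -c "
from h import *
to((.5466,-.2977,.046))"
```

```text
shift cm [-0.91 -0.23 17.79] tool y yaw -84.83 pos [ 0.5562 -0.303   0.2238] tilt 1.22 F [-0.73  0.79 -0.77] t 4.45 w 0.998
```

```bash
python3 -c "
from h import *
s=get_state();print(s['qpos'].round(4));R=Ro.from_rotvec(s['orientation']).as_matrix();print(R.round(4))"
```

```text
[-0.5069  0.3479  0.2261  1.4612  0.0175  2.5442]
[[ 9.959e-01  9.020e-02 -2.100e-03]
 [ 9.020e-02 -9.957e-01  2.120e-02]
 [-2.000e-04 -2.130e-02 -9.998e-01]]
```

{"fn": "apply_moves", "kwargs": {
  "translation": [
    [-0.9,-0.2,3],
    [-0.9,-0.2,3],
    [-0.9,-0.2,3],
    [-0.9,-0.2,3],
    [-0.9,-0.2,3],
    [-0.9,-0.2,3],
    [-0.9,-0.2,3],
    [-0.9,-0.2,3],
    [-0.9,-0.2,3],
    [-0.9,-0.2,3],
    [-0.9,-0.2,3],
    [-0.9,-0.2,3],
    [-0.9,-0.2,3],
    [-0.9,-0.2,3],
    [-0.9,-0.2,3],
    [-0.9,-0.2,3],
    [-0.9,-0.2,3],
    [-0.9,-0.2,3],
    [-0.9,-0.2,3],
    [-0.9,-0.2,3]
  ],
  "turn": [-0.15,-0.3,-0.45,-0.6,-0.75,-0.9,-1.05,-1.2,-1.35,-1.5,-1.65,-1.8,-1.95,-2.1,-2.25,-2.4,-2.55,-2.7,-2.85,-3.0],
  "jaw": [-1,-1,-1,-1,-1,-1,-1,-1,-1,-1,-1,-1,-1,-1,-1,-1,-1,-1,-1,-1]
}}

```text
time: 6.45
eef_pos: [0.5469, -0.3014, 0.1936]
orientation: [-0.071, -3.138, -0.033]
ft_force: [0.4, -0.3, 0.4]
width: 1.004
finger_force: 0.0
```

```bash
python3 -c "
from h import *
to((.5466,-.2977,.046));s=get_state();print(s['qpos'].round(3));R=Ro.from_rotvec(s['orientation']).as_matrix();print(R.round(4))"
```

```text
shift cm [-0.    0.06 14.77] tool y yaw 87.39 pos [ 0.5469 -0.3014  0.1936] tilt 1.23 F [ 0.39 -0.33  0.38] t 6.45 w 1.004
[-0.512  0.329  0.135  1.389  0.017 -0.467]
[[-0.999   0.0455 -0.0024]
 [ 0.0455  0.9987  0.0213]
 [ 0.0033  0.0212 -0.9998]]
```

{"fn": "apply_moves", "kwargs": {
  "translation": [
    [0,0.06,4],
    [0,0.06,8],
    [0,0.06,12],
    [0,0.06,14.7],
    [0,0.06,14.7],
    [0,0.06,14.7],
    [0,0.06,14.7],
    [0,0.06,14.7],
    [0,0.06,14.7],
    [0,0.06,14.7],
    [0,0.06,14.7],
    [0,0.06,14.7],
    [0,0.06,14.7],
    [0,0.06,14.7]
  ],
  "turn": [-0.09,-0.09,-0.09,-0.09,-0.09,-0.09,-0.09,-0.09,-0.09,-0.09,-0.09,-0.09,-0.09,-0.09],
  "jaw": [-1,-1,-1,-1,-1,-1,1,1,1,1,1,1,1,1]
}}

```text
time: 7.85
eef_pos: [0.5471, -0.298, 0.0474]
orientation: [0.06, -3.14, -0.032]
ft_force: [0.2, -0.8, 6.6]
width: 0.167
finger_force: 59.3
```

```bash
python3 -c "
from h import *
print(get_state()['finger_force']);to((.5466,-.2977,.046))"
```

```text
59.26971137523651
shift cm [0.05 0.03 0.14] tool y yaw 92.2 pos [ 0.5471 -0.298   0.0474] tilt 1.17 F [ 0.24 -0.82  6.57] t 7.85 w 0.167
```

{"fn": "apply_moves", "kwargs": {
  "translation": [
    [0,0,-1],
    [0,0,-4],
    [0,0,-8],
    [0,0,-12],
    [0,0,-16],
    [0,0,-20],
    [0,0,-20],
    [0,0,-20],
    [0,0,-20]
  ],
  "turn": [0,0,0,0,0,0,0,0,0],
  "jaw": [1,1,1,1,1,1,1,1,1]
}}

```text
time: 8.75
eef_pos: [0.5465, -0.3015, 0.245]
orientation: [0.06, -3.136, -0.036]
ft_force: [-0.3, -0.6, -2.1]
width: 0.167
finger_force: 58.6
```

```bash
python3 -c "
from h import *
to((.505,.135,.24))"
```

```text
shift cm [ 2.47 43.76  1.51] tool y yaw 92.2 pos [ 0.5465 -0.3015  0.245 ] tilt 1.33 F [-0.3  -0.57 -2.13] t 8.75 w 0.167
```

{"fn": "apply_moves", "kwargs": {
  "translation": [
    [0.3,4,0],
    [0.6,8,0],
    [0.8,12,0],
    [1,16,0],
    [1.2,20,0.2],
    [1.4,24,0.4],
    [1.6,28,0.6],
    [1.9,32,0.8],
    [2.2,36,1],
    [2.4,40,1],
    [2.5,43.8,1],
    [2.5,43.8,1],
    [2.5,43.8,1],
    [2.5,43.8,1],
    [2.5,43.8,1],
    [2.5,43.8,1]
  ],
  "turn": [-0.03,-0.06,-0.09,-0.12,-0.15,-0.19,-0.19,-0.19,-0.19,-0.19,-0.19,-0.19,-0.19,-0.19,-0.19,-0.19],
  "jaw": [1,1,1,1,1,1,1,1,1,1,1,1,1,1,1,1]
}}

```text
time: 10.35
eef_pos: [0.5054, 0.1339, 0.2459]
orientation: [0.355, -3.121, -0.033]
ft_force: [0.3, -0.5, -0.6]
width: 0.167
finger_force: 58.9
```

```bash
python3 - <<'E'
from h import *
c,P,M=cap('wrist');np.savez('w3.npz',img=c['img'],P=P,M=M)
cv2.imwrite('pics/w3.png',cv2.resize(c['img'][:,:,::-1],(640,480)))
s=get_state();R=Ro.from_rotvec(s['orientation']).as_matrix()
T=(P.reshape(-1,3)-s['eef_pos'])@R
g=T.reshape(420,560,3)
m=(g[...,2]<.07)&(g[...,2]>-.07)&(abs(g[...,1])<.0085)&(abs(g[...,0])<.06)
A=g[m];print(len(A),np.percentile(A,[1,50,99],axis=0).round(4))
# board face/edge tilt
to((.505,.1347,.11));print(R.round(4))
E
```

```text
7009 [[-0.0279 -0.0082 -0.0642]
 [ 0.0193 -0.0003 -0.0384]
 [ 0.0455  0.0083  0.0358]]
shift cm [ 0.06 -0.21 13.6 ] tool y yaw 102.99 pos [0.5054 0.134  0.246 ] tilt 1.22 F [ 0.04 -0.36 -1.82] t 10.4 w 0.167
[[-0.9744 -0.2248 -0.0023]
 [-0.2248  0.9742  0.0212]
 [-0.0025  0.0212 -0.9998]]
```

View pics/w3.png

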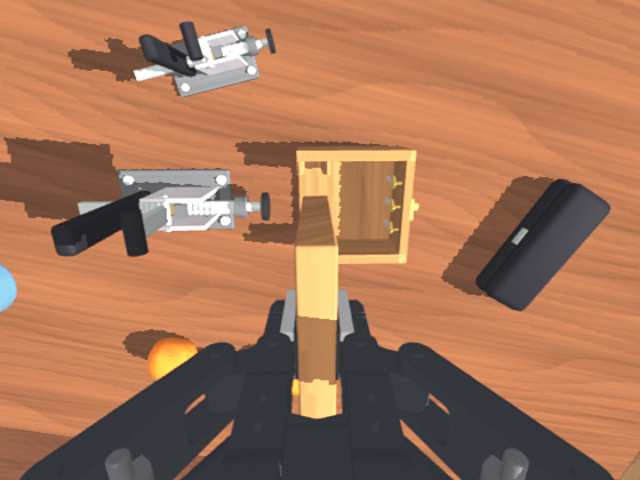

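The board is held square and centred between the pads, its top at (318,260). The box slot lies just ahead at (318,185). I'll check the box position a second time from this view.

```bash
python3 - <<'E'
from h import *
P=np.load('w3.npz')['P'];R=P.reshape(-1,3);R=R[np.isfinite(R[:,0])]
t=np.radians(13.15);ex=np.array([-np.sin(t),np.cos(t)]);ey=np.array([-np.cos(t),-np.sin(t)]);O=np.array([.505,.1347])
q=np.c_[(R[:,:2]-O)@ex,(R[:,:2]-O)@ey,R[:,2]]
W=q[(q[:,2]>.052)&(q[:,2]<.066)&(abs(q[:,1])<.08)&(q[:,0]>.03)&(q[:,0]<.115)]
print(len(W),np.percentile(W,[.5,50,99.5],axis=0).round(4))
F=W[(abs(W[:,1])<.045)&(W[:,0]>.08)];print('far wall x',np.percentile(F[:,0],[2,98]), 'slope',np.polyfit(F[:,1],F[:,0],1))
for s in(-1,1):
    B=W[(s*W[:,1]>.045)&(W[:,0]<.085)];print(s,len(B),np.percentile(B[:,1],[2,98]) if len(B) else '', np.polyfit(B[:,0],B[:,1],1))
m=(q[:,2]>.012)&(q[:,2]<.046)&(abs(q[:,1])>.036)&(abs(q[:,1])<.047)&(abs(q[:,0])<.02);print('cheek faces',m.sum(),np.histogram(q[m,0],np.arange(-.02,.021,.002)))
to((.505,.1342,.0555))
E
```

```text
1972 [[ 0.0307 -0.0587  0.0522]
 [ 0.0851  0.0053  0.061 ]
 [ 0.1002  0.0593  0.063 ]]
far wall x [0.08247538 0.09985636] slope [0.00104759 0.09323546]
-1 470 [-0.05871414 -0.0483685 ] [ 0.00773377 -0.05285201]
1 494 [0.04970127 0.05925642] [-0.00346246  0.05480959]
cheek faces 17 (array([ 0,  0,  0,  0,  0,  7,  0,  0,  0,  0,  0,  0,  0,  0, 10,  0,  0,
        0,  0,  0]), array([-2.00000000e-02, -1.80000000e-02, -1.60000000e-02, -1.40000000e-02,
       -1.20000000e-02, -1.00000000e-02, -8.00000000e-03, -6.00000000e-03,
       -4.00000000e-03, -2.00000000e-03, -1.73472348e-17,  2.00000000e-03,
        4.00000000e-03,  6.00000000e-03,  8.00000000e-03,  1.00000000e-02,
        1.20000000e-02,  1.40000000e-02,  1.60000000e-02,  1.80000000e-02,
        2.00000000e-02]))
shift cm [ 0.08 -0.38 19.05] tool y yaw 102.99 pos [0.5054 0.134  0.246 ] tilt 1.22 F [ 0.04 -0.36 -1.82] t 10.4 w 0.167
```

{"fn": "apply_moves", "kwargs": {
  "translation": [
    [0.1,-0.1,3],
    [0.1,-0.2,6],
    [0.1,-0.3,9],
    [0.1,-0.35,11.5],
    [0.1,-0.35,12.5],
    [0.1,-0.35,13.5],
    [0.1,-0.35,14.5],
    [0.1,-0.35,15.5],
    [0.1,-0.35,16.5],
    [0.1,-0.35,16.5],
    [0.1,-0.35,16.5]
  ],
  "turn": [0,0,0,0,0,0,0,0,0,0,0],
  "jaw": [1,1,1,1,1,1,1,1,1,1,1]
}}

```text
time: 11.5
eef_pos: [0.5047, 0.1349, 0.0811]
orientation: [-0.358, 3.121, 0.034]
ft_force: [0.2, 0.2, -0.3]
width: 0.17
finger_force: 58.8
```

```bash
python3 -c "
from h import *
to((.505,.1342,.0555))"
```

```text
shift cm [-0.   -0.12  2.55] tool y yaw 103.09 pos [0.5047 0.1349 0.0811] tilt 1.23 F [ 0.21  0.25 -0.26] t 11.5 w 0.17
```

Board is in the lead-ins with no side load. I'll lower it the rest of the way.

{"fn": "apply_moves", "kwargs": {
  "translation": [
    [0,-0.05,0.6],
    [0,-0.05,1.2],
    [0,-0.05,1.8],
    [0,-0.05,2.2],
    [0,-0.05,2.5],
    [0,-0.05,2.6],
    [0,-0.05,2.6]
  ],
  "turn": [0,0,0,0,0,0,0],
  "jaw": [1,1,1,1,1,1,1]
}}

```text
time: 12.2
eef_pos: [0.5047, 0.1348, 0.0554]
orientation: [-0.358, 3.121, 0.034]
ft_force: [-1.6, -0.8, 3.7]
width: 0.164
finger_force: 59.6
```

```bash
python3 -c "
from h import *
to((.505,.1342,.0555))"
```

```text
shift cm [-0.02 -0.07 -0.01] tool y yaw 103.08 pos [0.5047 0.1348 0.0554] tilt 1.23 F [-1.56 -0.82  3.74] t 12.2 w 0.164
```

{"fn": "apply_moves", "kwargs": {
  "translation": [
    [0,0,0.1],
    [0,0,0.15],
    [0,0,0.15],
    [0,0,0],
    [0,0,0],
    [0,0,0],
    [0,0,0],
    [0,0,-2],
    [0,0,-5],
    [0,0,-9],
    [0,0,-14],
    [0,0,-18],
    [0,0,-18],
    [0,0,-18]
  ],
  "turn": [0,0,0,0,0,0,0,0,0,0,0,0,0,0],
  "jaw": [1,1,1,0.3,0,0,0,0,0,0,0,0,0,0]
}}

```text
time: 13.6
eef_pos: [0.5058, 0.1312, 0.2358]
orientation: [-0.358, 3.119, 0.034]
ft_force: [0.6, -0.2, 0.0]
width: 0.498
finger_force: 0.0
```

```bash
python3 - <<'E'
from h import *
c,P,M=cap('wrist')
cv2.imwrite('pics/w4.png',cv2.resize(c['img'][:,:,::-1],(640,480)))
R=P.reshape(-1,3);R=R[np.isfinite(R[:,0])]
t=np.radians(13.15);ex=np.array([-np.sin(t),np.cos(t)]);ey=np.array([-np.cos(t),-np.sin(t)]);O=np.array([.505,.1347])
q=np.c_[(R[:,:2]-O)@ex,(R[:,:2]-O)@ey,R[:,2]]
T=q[(q[:,2]>.08)&(q[:,2]<.11)&(abs(q[:,1])<.06)&(abs(q[:,0])<.02)]
print(len(T),np.percentile(T,[1,50,99],axis=0).round(4),cv2.minAreaRect(T[:,:2].astype(np.float32)))
for n,m in dict(handle=(q[:,2]>.142)&(q[:,0]>-.205)&(q[:,0]<-.17)&(q[:,2]<.157),bar=(q[:,2]>.122)&(q[:,2]<.139)&(q[:,0]>-.165)&(q[:,0]<-.13),pad=(q[:,2]<.06)&(q[:,2]>.02)&(q[:,0]>-.06)&(q[:,0]<-.035)).items():
    A=q[m&(abs(q[:,1])<.03)];print(n,len(A),np.percentile(A,[1,50,99],axis=0).round(4).tolist()) if len(A) else 0
b=O-ex*.1467
print('clamp',b); to((*b,.25))
E
```

```text
1246 [[-0.0067 -0.0433  0.0867]
 [ 0.0003  0.0049  0.0941]
 [ 0.0077  0.0448  0.0957]] ((0.0005426662974059582, 0.0002185925841331482), (0.08965261280536652, 0.014822394587099552), 89.69940185546875)
handle 680 [[-0.1979, -0.0104, 0.1424], [-0.1876, 0.0022, 0.1498], [-0.1828, 0.0133, 0.1522]]
bar 853 [[-0.1547, -0.0174, 0.1248], [-0.1449, 0.0024, 0.1344], [-0.14, 0.0184, 0.137]]
pad 227 [[-0.0596, -0.0128, 0.0276], [-0.0512, 0.0024, 0.0512], [-0.0486, 0.0148, 0.0568]]
clamp [ 0.53837442 -0.0081532 ]
shift cm [ -0.09 -14.27  -1.86] tool y yaw 103.09 pos [0.5052 0.131  0.2344] tilt 1.23 F [ 0.12 -0.74 -1.06] t 13.65 w 0.503
```

View pics/w4.png

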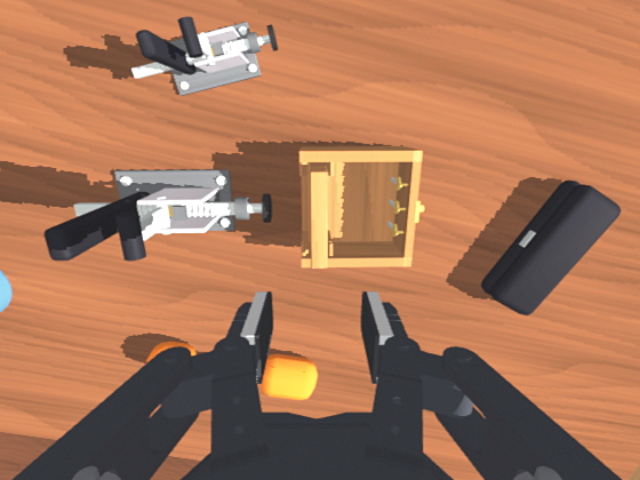

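The board is seated: its top is at 94 mm, it is 0.5 mm off the slot middle and square, spanning (310-327, 150-267) in the picture. The pad at (266,208) is about 41 mm short of it. Next I'll open fully and straddle the handle and trigger bar.

```bash
python3 -c "
from h import *
to((.5427,-.0291,.23));to((.5427,-.0291,.096))"
```

```text
shift cm [ -0.03 -16.45   0.09] tool y yaw 103.09 pos [0.5052 0.131  0.2344] tilt 1.23 F [ 0.12 -0.74 -1.06] t 13.65 w 0.503
shift cm [ -0.   -16.74  13.49] tool y yaw 103.09 pos [0.5052 0.131  0.2344] tilt 1.23 F [ 0.12 -0.74 -1.06] t 13.65 w 0.503
```

{"fn": "apply_moves", "kwargs": {
  "translation": [
    [0,-4,-1],
    [0,-8,-1],
    [0,-12,-1],
    [0,-16.5,0],
    [0,-16.5,0],
    [0,-16.5,0],
    [0,-16.5,0],
    [0,-16.5,0],
    [0,-16.5,0],
    [0,-16.5,0]
  ],
  "turn": [0,0,0,0,0,0,0,0,0,0],
  "jaw": [-1,-1,-1,-1,-1,-1,-1,-1,-1,-1]
}}

```text
time: 14.65
eef_pos: [0.5426, -0.0288, 0.2317]
orientation: [-0.36, 3.12, 0.034]
ft_force: [0.3, -0.0, 0.1]
width: 1.004
finger_force: 0.0
```

```bash
python3 -c "
from h import *
to((.5427,-.0291,.23));to((.5427,-.0291,.096));print(get_state()['qpos'].round(3))"
```

```text
shift cm [-0.01 -0.04  0.17] tool y yaw 103.17 pos [ 0.5426 -0.0288  0.2317] tilt 1.23 F [ 0.26 -0.05  0.12] t 14.65 w 1.004
shift cm [ 0.04 -0.32 13.57] tool y yaw 103.17 pos [ 0.5426 -0.0288  0.2317] tilt 1.23 F [ 0.26 -0.05  0.12] t 14.65 w 1.004
[-0.065  0.163  0.005  1.416  0.021 -0.294]
```

{"fn": "apply_moves", "kwargs": {
  "translation": [
    [0,-0.1,3],
    [0,-0.2,6],
    [0,-0.2,8],
    [0,-0.2,9.5],
    [0,-0.3,11],
    [0,-0.3,12.5],
    [0,-0.3,13.5],
    [0,-0.3,13.5],
    [0,-0.3,13.5]
  ],
  "turn": [0,0,0,0,0,0,0,0,0],
  "jaw": [-1,-1,-1,-1,-1,-1,-1,-1,-1]
}}

```text
time: 15.55
eef_pos: [0.5431, -0.0295, 0.0968]
orientation: [-0.358, 3.12, 0.034]
ft_force: [0.2, -0.5, 0.3]
width: 1.0
finger_force: 0.0
```

```bash
python3 - <<'E'
from h import *
to((.5427,-.0291,.096))
c,P,M=cap('wrist');a=c['img']
d=cams.capture('scene')['img'][110:290,220:400]
cv2.imwrite('pics/w5.png',np.hstack([cv2.resize(a[:,:,::-1],(533,400))[:,60:],cv2.resize(d[:,:,::-1],(400,400))])[:,:800])
E
```

```text
shift cm [0.03 0.05 0.09] tool y yaw 103.11 pos [ 0.5431 -0.0295  0.0968] tilt 1.22 F [ 0.16 -0.51  0.34] t 15.55 w 1.0
```

View pics/w5.png

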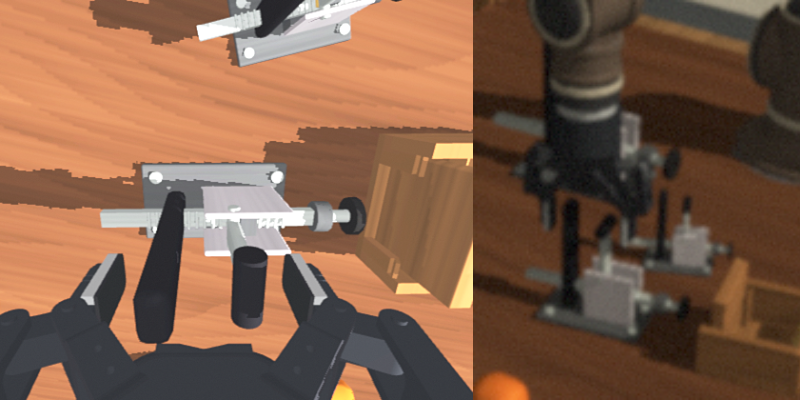

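The pads at (105,280) and (305,280) straddle the handle at (160,270) and the bar at (248,285). Now the first squeeze.

{"fn": "apply_moves", "kwargs": {
  "translation": [
    [0,-0.5,0],
    [0,-0.9,0],
    [0,-1.2,0],
    [0,-1.5,0],
    [0,-1.8,0],
    [0,-2.1,0],
    [0,-2.1,0]
  ],
  "turn": [0,0,0,0,0,0,0],
  "jaw": [-1,-1,-1,-1,-1,-1,-1]
}}

```text
time: 16.35
eef_pos: [0.5478, -0.0494, 0.0965]
orientation: [-0.358, 3.12, 0.037]
ft_force: [-0.7, 4.4, 3.5]
width: 0.999
finger_force: 2.6
```

```bash
cat >> h.py <<'E'
EX=np.array([-np.sin(np.radians(13.15)),np.cos(np.radians(13.15))]);O=np.array([.505,.1347])
def st():
    s=get_state();q=(s['eef_pos'][:2]-O)@EX
    print('centre x',q.round(4),'front pad',(q+.0425).round(4),'squeeze mm',((-.1387-q-.0425)*1e3).round(1),'z',s['eef_pos'][2].round(4),'F along',(s['ft_force'][:2]@EX).round(2),s['ft_force'].round(1),'w',round(s['width'],3),'ff',s['finger_force'],'t',s['time'])
def padx():
    c,P,M=cap('wrist');R=P.reshape(-1,3);R=R[np.isfinite(R[:,0])]
    ey=np.array([-EX[1],EX[0]]);q=np.c_[(R[:,:2]-O)@EX,(R[:,:2]-O)@ey,R[:,2]]
    A=q[(q[:,2]<.06)&(q[:,2]>.028)&(q[:,0]>-.07)&(q[:,0]<-.009)&(abs(q[:,1])<.017)]
    print('pad pts',len(A),np.percentile(A,[50,90,98],axis=0).round(4).tolist() if len(A) else '')
E
python3 -c "
from h import *
st();padx()"
```

```text
centre x -0.189 front pad -0.1465 squeeze mm 7.8 z 0.0965 F along 4.44 [-0.7  4.4  3.5] w 0.999 ff 2.6121336221694946 t 16.35
pad pts 1160 [[-0.0527, 0.0032, 0.0468], [-0.0485, 0.012, 0.055], [-0.0467, 0.0144, 0.0564]]
```

{"fn": "apply_moves", "kwargs": {
  "translation": [
    [0,-0.3,0],
    [0,-0.6,0.05],
    [0,-0.9,0.1],
    [0,-1.2,0.15],
    [0,-1.4,0.2],
    [0,-1.4,0.2]
  ],
  "turn": [0,0,0,0,0,0],
  "jaw": [-1,-1,-1,-1,-1,-1]
}}

```text
time: 17.0
eef_pos: [0.5509, -0.0622, 0.0942]
orientation: [-0.359, 3.12, 0.04]
ft_force: [-0.9, 7.5, 5.4]
width: 1.005
finger_force: 4.5
```

```bash
python3 -c "
from h import *
st();padx()"
```

```text
centre x -0.2022 front pad -0.1597 squeeze mm 21.0 z 0.0942 F along 7.49 [-0.9  7.5  5.4] w 1.005 ff 4.467855307739228 t 17.0
pad pts 1678 [[-0.0437, 0.0035, 0.0483], [-0.0399, 0.0116, 0.0544], [-0.0374, 0.0144, 0.0559]]
```

{"fn": "apply_moves", "kwargs": {
  "translation": [
    [0,0.8,0],
    [0,1.6,-0.1],
    [0,2.4,-0.2],
    [0,2.5,-0.2],
    [0,2.5,-0.2],
    [0,2,-0.2],
    [0,1.5,-0.15],
    [0,1,-0.1],
    [0,0.5,0],
    [0,0.2,0],
    [0,-0.1,0],
    [0,-0.1,0]
  ],
  "turn": [0,0,0,0,0,0,0,0,0,0,0,0],
  "jaw": [-1,-1,-1,-1,-1,-1,-1,-1,-1,-1,-1,-1]
}}

```text
time: 18.25
eef_pos: [0.551, -0.0631, 0.0933]
orientation: [-0.359, 3.121, 0.042]
ft_force: [-0.5, 9.4, -0.0]
width: 1.005
finger_force: 4.4
```

```bash
python3 -c "
from h import *
st();padx()"
```

```text
centre x -0.2031 front pad -0.1606 squeeze mm 21.9 z 0.0933 F along 9.24 [-0.5  9.4 -0. ] w 1.005 ff 4.410185524611734 t 18.25
pad pts 2362 [[-0.0363, 0.0033, 0.0465], [-0.0283, 0.0111, 0.0536], [-0.0249, 0.0141, 0.0557]]
```

{"fn": "apply_moves", "kwargs": {
  "translation": [
    [0,0.8,0],
    [0,1.6,-0.1],
    [0,2.4,-0.2],
    [0,2.6,-0.2],
    [0,2.6,-0.2],
    [0,2,-0.2],
    [0,1.5,-0.15],
    [0,1,-0.1],
    [0,0.6,0],
    [0,0.3,0],
    [0,0,0],
    [0,0,0]
  ],
  "turn": [0,0,0,0,0,0,0,0,0,0,0,0],
  "jaw": [-1,-1,-1,-1,-1,-1,-1,-1,-1,-1,-1,-1]
}}

```text
time: 19.5
eef_pos: [0.551, -0.0631, 0.0934]
orientation: [-0.359, 3.12, 0.042]
ft_force: [0.0, 9.3, 0.7]
width: 0.999
finger_force: 4.4
```

```bash
python3 -c "
from h import *
st();padx()"
```

```text
centre x -0.2031 front pad -0.1606 squeeze mm 21.9 z 0.0934 F along 9.02 [0.  9.3 0.7] w 0.999 ff 4.413253163220361 t 19.5
pad pts 2671 [[-0.0359, 0.0033, 0.046], [-0.0166, 0.0109, 0.0533], [-0.0128, 0.0139, 0.0557]]
```

{"fn": "apply_moves", "kwargs": {
  "translation": [
    [0,0.8,0],
    [0,1.6,-0.1],
    [0,2.4,-0.2],
    [0,2.6,-0.2],
    [0,2.6,-0.2],
    [0,2,-0.2],
    [0,1.6,-0.15],
    [0,1.3,-0.1],
    [0,1.0,-0.05],
    [0,0.8,0],
    [0,0.6,0],
    [0,0.6,0]
  ],
  "turn": [0,0,0,0,0,0,0,0,0,0,0,0],
  "jaw": [-1,-1,-1,-1,-1,-1,-1,-1,-1,-1,-1,-1]
}}

```text
time: 20.75
eef_pos: [0.5498, -0.0579, 0.0942]
orientation: [-0.358, 3.12, 0.04]
ft_force: [-1.9, 7.9, 3.5]
width: 1.002
finger_force: 3.8
```

```bash
python3 -c "
from h import *
st();padx()"
```

```text
centre x -0.1977 front pad -0.1552 squeeze mm 16.5 z 0.0942 F along 8.1 [-1.9  7.9  3.5] w 1.002 ff 3.843991705143708 t 20.75
pad pts 2686 [[-0.0333, 0.003, 0.046], [-0.0128, 0.0106, 0.053], [-0.0099, 0.0135, 0.0555]]
```

{"fn": "apply_moves", "kwargs": {
  "translation": [
    [0,-0.2,0],
    [0,-0.3,0],
    [0,-0.3,0],
    [0,-0.3,0]
  ],
  "turn": [0,0,0,0],
  "jaw": [-1,-1,-1,-1]
}}

```text
time: 21.2
eef_pos: [0.5502, -0.0596, 0.0937]
orientation: [-0.359, 3.12, 0.043]
ft_force: [-1.9, 12.3, 2.3]
width: 1.004
finger_force: 5.9
```

```bash
python3 -c "
from h import *
st();padx()"
```

```text
centre x -0.1994 front pad -0.1569 squeeze mm 18.2 z 0.0937 F along 12.42 [-1.9 12.3  2.3] w 1.004 ff 5.9172385290730745 t 21.2
pad pts 2699 [[-0.0333, 0.0031, 0.0461], [-0.0128, 0.0107, 0.0529], [-0.01, 0.0136, 0.0554]]
```

{"fn": "apply_moves", "kwargs": {
  "translation": [
    [0,-0.2,0],
    [0,-0.4,0],
    [0,-0.6,0],
    [0,-0.6,0],
    [0,-0.6,0]
  ],
  "turn": [0,0,0,0,0],
  "jaw": [-1,-1,-1,-1,-1]
}}

```text
time: 21.75
eef_pos: [0.5511, -0.0638, 0.0927]
orientation: [0.361, -3.12, -0.049]
ft_force: [-1.2, 18.3, -1.3]
width: 1.002
finger_force: 7.9
```

```bash
python3 - <<'E'
from h import *
st()
c,P,M=cap('wrist');a=c['img'];cv2.imwrite('pics/w6.png',cv2.resize(a[150:290,180:420,::-1],(800,467)))
ey=np.array([-EX[1],EX[0]]);d=P[...,:2]-O
q=np.stack([d@EX,d@ey,P[...,2]],-1)
np.save('q6.npy',q)
m=(abs(q[...,1])<.016)&(q[...,0]>-.1)&(q[...,0]<-.003)
for x in np.arange(-.062,-.004,.002):
    k=m&(abs(q[...,0]-x)<.001);print(round(x,3),k.sum(),q[k][:,2].max().round(4) if k.any() else '')
E
```

```text
centre x -0.2037 front pad -0.1612 squeeze mm 22.5 z 0.0927 F along 18.13 [-1.2 18.3 -1.3] w 1.002 ff 7.880151820136234 t 21.75
-0.062 89 0.0467
-0.06 146 0.049
-0.058 113 0.0487
-0.056 86 0.0466
-0.054 107 0.0463
-0.052 113 0.0469
-0.05 107 0.0461
-0.048 107 0.0464
-0.046 112 0.0461
-0.044 116 0.0462
-0.042 103 0.0465
-0.04 116 0.046
-0.038 113 0.0466
-0.036 160 0.0525
-0.034 415 0.054
-0.032 163 0.054
-0.03 138 0.0544
-0.028 137 0.0537
-0.026 153 0.0544
-0.024 130 0.0535
-0.022 74 0.0524
-0.02 57 0.0025
-0.018 115 0.0451
-0.016 201 0.0558
-0.014 627 0.0569
-0.012 241 0.0574
-0.01 154 0.0571
-0.008 334 0.0635
-0.006 533 0.0623
```

View pics/w6.png

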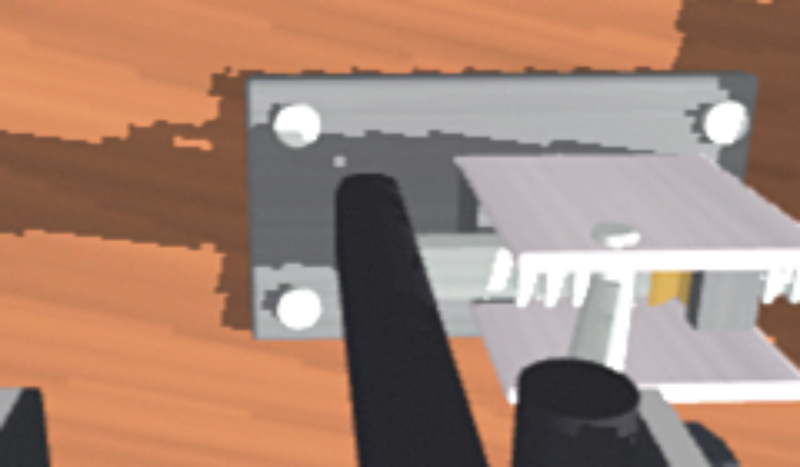

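The crop shows the trigger bar (575,400) close to the handle (365,200), but the pad is outside it. I'll get pad compression from the collar-to-pad gap and compare it with the free state in the first wrist picture.

```bash
python3 - <<'E'
from h import *
ey=np.array([-EX[1],EX[0]])
def prof(P,lo,hi):
    d=P[...,:2]-O;q=np.stack([d@EX,d@ey,P[...,2]],-1)
    m=(abs(q[...,1])<.016)
    r=[]
    for x in np.arange(lo,hi,.001):
        k=m&(abs(q[...,0]-x)<.0007);r.append((round(x*1e3),int(round(q[k][:,2].max()*1e3)) if k.any() else 0))
    print(r)
prof(np.load('w2.npz')['P'],-.085,-.04);prof(np.load('w3.npz')['P'],-.085,-.04)
c,P,M=cap('wrist');prof(P,-.045,-.004);st()
E
```

```text
[(-85, 424), (-84, 424), (-83, 424), (-82, 424), (-81, 424), (-80, 424), (-79, 424), (-78, 430), (-77, 430), (-76, 430), (-75, 430), (-74, 430), (-73, 430), (-72, 430), (-71, 430), (-70, 430), (-69, 431), (-68, 431), (-67, 430), (-66, 430), (-65, 430), (-64, 430), (-63, 429), (-62, 429), (-61, 428), (-60, 428), (-59, 427), (-58, 426), (-57, 425), (-56, 424), (-55, 423), (-54, 422), (-53, 421), (-52, 420), (-51, 419), (-50, 418), (-49, 417), (-48, 415), (-47, 415), (-46, 415), (-45, 414), (-44, 413), (-43, 412), (-42, 411), (-41, 410), (-40, 408)]
[(-85, 46), (-84, 52), (-83, 53), (-82, 55), (-81, 55), (-80, 53), (-79, 53), (-78, 53), (-77, 54), (-76, 53), (-75, 54), (-74, 54), (-73, 54), (-72, 53), (-71, 52), (-70, 47), (-69, 46), (-68, 337), (-67, 337), (-66, 338), (-65, 338), (-64, 338), (-63, 339), (-62, 339), (-61, 339), (-60, 339), (-59, 339), (-58, 339), (-57, 338), (-56, 338), (-55, 339), (-54, 339), (-53, 339), (-52, 337), (-51, 335), (-50, 336), (-49, 336), (-48, 336), (-47, 336), (-46, 336), (-45, 334), (-44, 334), (-43, 334), (-42, 333), (-41, 320), (-40, 318)]
[(-45, 47), (-44, 47), (-43, 46), (-42, 46), (-41, 46), (-40, 46), (-39, 46), (-38, 46), (-37, 47), (-36, 54), (-35, 54), (-34, 54), (-33, 53), (-32, 54), (-31, 54), (-30, 54), (-29, 54), (-28, 54), (-27, 54), (-26, 54), (-25, 54), (-24, 54), (-23, 53), (-22, 52), (-21, 2), (-20, 3), (-19, 10), (-18, 10), (-17, 47), (-16, 54), (-15, 57), (-14, 57), (-13, 57), (-12, 57), (-11, 56), (-10, 56), (-9, 60), (-8, 64), (-7, 64), (-6, 62), (-5, 61)]
centre x -0.2037 front pad -0.1612 squeeze mm 22.5 z 0.0927 F along 17.43 [-0.8 17.7 -1.8] w 0.999 ff 7.8471710497979075 t 21.85
```

The collar has travelled 48 mm and the pad face stands at the board about 7 to 8 mm short of its free position. So the spring is roughly half compressed, and the force reading agrees. I'm handing in while holding.

```bash
python3 -c "
from h import *
print(hand_in());st()"
```

```text
the job is handed in; nothing more can be done
None
the job is handed in; nothing more can be done
```

The board is fully home in the slot and the clamp pad presses it about halfway in (roughly 7–8 of 16 mm, estimated from depth images). I handed the job in while still holding the trigger squeezed; no verdict came back.

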